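# Power up the milk whisk and hold it in the mug

## Robot

A 7-joint arm with a two-finger parallel gripper is mounted at the origin on a cart in front of the work surface, level with it; the furniture and walls round the work are solid. World frame = base frame: x ahead of the robot, y to its left, z up, the work surface at z = 0. Lengths are in m, angles in rad, forces in N, time in s.
With the tool pointing down it reaches from about 0.35 to 0.9 m from the base axis. Payload 8.1 kg.
Tool frame: the origin (TCP) lies at the very end of the fingers, on their centre line; the grasp point (between the pads) lies 19 mm behind it; z points along the fingers, y is the line along which they close (so a half turn about z gives the same grasp; the last joint's range is limited). The gripper opens to 92 mm and grips with 3 to 60 N. Pads are 19 mm wide; open, the fingers measure 130 mm over their backs; the gripper's body (75 mm by 190 mm) begins 47 mm behind the grasp point.
Start: joints at [1.129, 0.434, 0.025, 1.573, -0.012, 1.134, -0.075], TCP at [0.208, -0.589, 0.227] pointing down, gripper open.
Joint ranges: [-2.62, 2.62], [-0.44, 2.09], [-1.27, 1.32], [0.08, 2.57], [-1.32, 4.46], [0.12, 2], [-2.74, 2.74]. Speed limits (rad/s): [2.22, 2.22, 3.01, 3.01, 3.14, 3.14, 3.14].

## Interface

Orientations are given as a rotation vector (axis times angle).
In Python, from cell import arm gives the robot as it stands.
- The arm moves only by the shell command python3 -m pendant 'ROWS' [FORCE]. ROWS is a JSON object of lists of equal length, an entry for each row: "slide": the shift along the tool's x, y, z in units of 0.3 m (1.0 is 0.3 m), a list of three; "dr": the turn, a rotation vector about the tool's x, y, z in units of 0.12 rad (1.0 is 0.12 rad), a list of three; "claw": the opening, from 0 (shut) to 1 (fully open). In form: {"slide": [[tx, ty, tz], ...], "dr": [[ax, ay, az], ...], "claw": [claw, ...]}. A call has 1 to 10 rows; each row shifts and turns the commanded pose from where the row before left it, along the tool's axes as they then stand; what a row does not reach is not made up. A row lasts 1/10 s, in which the tool goes at most 50 mm and 8.59 degrees, less where a joint would pass 70% of its speed; a pose out of reach is approached as far as the arm can. A call with a number of a shift or a turn outside -1 to 1 is refused whole. A call with a gripper value outside its range is refused whole. The fingers move at their own pace and stop on an object; FORCE is the grip in N (left out, the last holds). Time passes only in rows, so rows that do not move let the fingers close. It gives the time, the measured TCP pose, the force, the opening and the grip force at its end, in the units of the state.
- arm.observe(): the state, without advancing time (a new reading comes with each control period).
- arm.get_image(name): name is "scene" or "top" or "wrist"; returns the picture (400x640x3 uint8, red, green, blue); there is no depth.
- arm.calibration(name): a dict with "K" (3x3 intrinsics, pixels), "xyz" and "orientation" of the camera in the world. Camera axes: x right, y up, looking along -z (the intrinsics and any distortion apply to the point x, -y, -z); pixel columns grow to the right and rows downward; lengths in m; the calibration is good to about 2 mm. A picture is of the moment at which its call begins: read the wrist's pose just before it. calibration takes no time and is no camera call; for the wrist camera it gives the pose at the moment of the call.
- arm.sign_off(): hands the job in; it is judged then, once.
The state is a dict: "clock": time; "joints": joint angles; "dq": joint speeds; "joint_efforts": joint torques, N m; "position": TCP position; "ee_rot": TCP orientation; "force": force on the tool from outside, world axes, zero at the start; "ft_torque": the same for the moment, N m; "width": opening from 0.0 (shut) to 1.0 (fully open); "gripper_force": force on a finger pad.
Only numpy, scipy, OpenCV 4.12 (cv2) and the standard library are available. Lean on these libraries where they do the work, as an engineer would, in place of code of your own. Each camera call takes 0.05 s, during which the arm holds its last target. There are 200 camera calls.

## Task

Get the cordless milk whisk ready to froth: while it stands in its stand, take the orange-ended battery out of the charger and plug it fully home into the port in the top of the whisk's handle. Then grip the handle, draw the whisk up out of its stand, and finish while still holding it, not set down, with the battery in place, handle leaning over at about 40 degrees from upright, the wire coil dipped just inside the mouth of the green and white mug without touching the mug. Do not shove or tip the green mug, and leave the spotted mug and the jam jar where they are.

Things in the scene. Friction and masses are not known exactly. Their poses are not given: they have to be found in the camera images.
- battery: Battery pack, upright block 30 x 20 x 43 mm (x, y, z), 60 g, upper 18 mm orange with ribs, the rest black, bottom edges chamfered 2 mm. It stands loose in the charger bay, 14 mm deep in it, top 59 mm above the worktop. Origin: centre of its underside; z up, x along the 30 mm side. Either way round fits (half-turn symmetric).
- battery_top (a point): Centre of the battery's top face, 43 mm above its origin.
- milk_whisk: Cordless milk whisk, 160 mm tall, about 0.2 kg, loose, hanging upright in its stand. Origin: foot of the wire coil, on the axis; z up the axis to the handle end, x along the handle's 48 mm side. Coil 22 mm wide to z = 15 mm, 6 mm shaft to 75, black lower handle 48 x 38 mm (x, y) to 100 (in the stand's opening), steel collar 58 x 48 mm to 105 (rests on the deck), teal handle 48 x 38 mm to 160.
- whisk_tip (a point): Foot of the wire coil, on the axis (the whisk's origin).
- port_mouth (a point): Centre of the battery port's mouth in the whisk's top face, 160 mm up its axis. The port is 32 x 22 mm (whisk x, y) and 25 mm deep: a battery fully home has its top 18 mm above the handle's top. Nothing latches: the port only guides the battery, gravity keeps it in.
- whisk_grip (a point): Where to grip the whisk: on its axis in the teal handle, 137 mm above the coil's foot and 23 mm below the handle's top. The handle can be taken across either side, fingers astride the battery.
- stand: Storage stand of the whisk, fixed: foot 130 x 100 x 12 mm, a pillar on its +x side, and a black deck 100 x 78 mm whose top is 115 mm above the worktop, with an opening 50 x 40 mm (x, y) right through, 22 mm deep. The whisk's coil must rise above 115 mm to be out. Origin: on the worktop under the centre of the opening.
- charger: Charging cradle, fixed, white, 84 x 66 x 30 mm with one bay 33 x 23 mm (x, y) in its top, floor 16 mm above the worktop. Origin: on the worktop under the bay's centre.
- green_mug: The mug to use, green above and white below, 0.28 kg, loose, upright, empty: outside diameter 78 mm, clear width inside about 58 mm, 101 mm tall, inside floor 7 mm up. Origin: on its underside, 18.5 mm from the cup's axis towards the handle; the handle points along -y to 58 mm from the origin.
- mug_mouth (a point): Centre of the green mug's mouth, level with its rim, 101 mm above the worktop.
- mug_a: Bystander: white mug with blue spots, 93 mm tall, loose, to the left. Leave alone. Origin on its underside.
- jam_jar: Bystander: jam jar with white lid, 69 mm wide, 99 mm tall, loose, at the back left. Leave alone. Origin at the centre of its underside.

How it is judged:
On the way, in this order (a step that is already met when the one before it is completed fails the run):
1. battery plugged fully home in the whisk's handle while the whisk still stands in its stand (z of battery in the frame of milk_whisk between 0.131 and 0.138 m and distance between battery_top and port_mouth below 0.023 m and angle between the z axis of battery and the z axis of milk_whisk, either way round below 0.09 rad and distance of milk_whisk from where it was at the start of the episode below 0.012 m and angle between milk_whisk's own z axis and vertical below 0.1 rad), for 0.2 s.
2. whisk drawn up out of the stand, coil above the deck, held by the fingers, battery in place (z of battery in the frame of milk_whisk between 0.131 and 0.138 m and distance between battery_top and port_mouth below 0.023 m and angle between the z axis of battery and the z axis of milk_whisk, either way round below 0.09 rad and height (world z) of whisk_tip above 0.116 m and contact force between the fingers and milk_whisk above 1 N), for 0.1 s.
At the end, for the whole second after the job is handed in: Whisk still gripped and still, battery home within 3 mm, axis 29 to 51 degrees from upright, coil foot 2 mm or more below the mug's rim, 25 mm or more above the worktop, within 25 mm of the mouth's axis, mug untouched (0.3 N), upright, moved under 30 mm; bystanders moved under 20 mm (z of battery in the frame of milk_whisk between 0.131 and 0.138 m and distance between battery_top and port_mouth below 0.023 m and angle between the z axis of battery and the z axis of milk_whisk, either way round below 0.09 rad and angle between milk_whisk's own z axis and vertical between 0.5 and 0.9 rad and height (world z) of port_mouth above 0.14 m and horizontal distance between whisk_tip and mug_mouth below 0.025 m and height (world z) of whisk_tip between 0.025 and 0.099 m and contact force between milk_whisk and green_mug below 0.3 N and contact force between the fingers and milk_whisk above 1 N and linear speed of milk_whisk below 0.03 m/s and angle between green_mug's own z axis and vertical below 0.1 rad and distance of green_mug from where it was at the start of the episode below 0.03 m and distance of each of mug_a, jam_jar from where it was at the start of the episode below 0.02 m); the arm keeps its last pose, push and grip.
It fails at once if the green mug is tipped or pushed more than 30 mm (angle between green_mug's own z axis and vertical above 0.35 rad or distance of green_mug from where it was at the start of the episode above 0.03 m).
It fails at once if the spotted mug or the jam jar is disturbed (distance of any of mug_a, jam_jar from where it was at the start of the episode above 0.02 m).
It also fails if it takes over 51 s, if anything falls off the work surface, if the arm or the gripper's body presses on something with over 40 N, if the wrist force passes 120 N, or if a joint passes its speed limit or range.

## Working session

There is one attempt and no reset: what is moved stays moved. The work goes in short steps, Python scripts to look and compute and a shell command to move; the robot and the scene stay as the last step left them, time stands still between calls to the robot, and variables do not carry over. Pictures are saved under pics/ and viewed, at most 10 in all, crops included, and the job is handed in when it is done.

```bash
mkdir -p pics; ls
python3 - <<'E'
from cell import arm
import cv2,numpy as np
for n in ["scene","top","wrist"]:
    c=arm.calibration(n); print(n,c)
    cv2.imwrite(f"pics/{n}0.png",arm.get_image(n)[:,:,::-1])
print(arm.observe())
E
```

```text
pics
scene {'K': array([[520.01471025,   0.        , 316.19868203],
       [  0.        , 520.01471025, 194.20762186],
       [  0.        ,   0.        ,   1.        ]]), 'xyz': array([-0.50754059,  1.03913666,  0.79454978]), 'orientation': array([ 0.5735531 , -1.29669468, -2.00993758])}
top {'K': array([[364.33667172,   0.        , 315.2571461 ],
       [  0.        , 364.33667172, 201.14263634],
       [  0.        ,   0.        ,   1.        ]]), 'xyz': array([0.46567256, 0.04418321, 1.19728038]), 'orientation': array([ 0.08089818, -0.05971673, -1.58853358])}
wrist {'K': array([[334.23048742,   0.        , 323.13554584],
       [  0.        , 334.23048742, 203.44875766],
       [  0.        ,   0.        ,   1.        ]]), 'xyz': array([ 0.27611714, -0.56433492,  0.38403629]), 'orientation': array([-0.23564354,  0.16955144, -1.22368745])}
{'clock': 0.15, 'joints': array([ 1.12939432,  0.4350562 ,  0.02496969,  1.57390813, -0.0116175 ,
        1.13401294, -0.07511099]), 'dq': array([ 0.00142615, -0.001326  ,  0.00130249, -0.00452059,  0.00195165,
        0.00080994, -0.00044475]), 'joint_efforts': array([ 1.98894835e-03, -6.68248558e+01,  9.85863358e-01, -3.14689100e+01,
       -6.04984188e-02,  3.92915471e-02,  1.33148387e-04]), 'position': array([ 0.20755001, -0.58910009,  0.22612163]), 'ee_rot': array([-3.09546073e+00, -5.29315738e-01,  4.74429722e-04]), 'force': array([-0.18767948, -0.06263236,  0.70329392]), 'ft_torque': array([0.04604914, 0.0408782 , 0.003585  ]), 'gripper_force': 0.0, 'width': 1.0046240371534483}
```

View pics/top0.png

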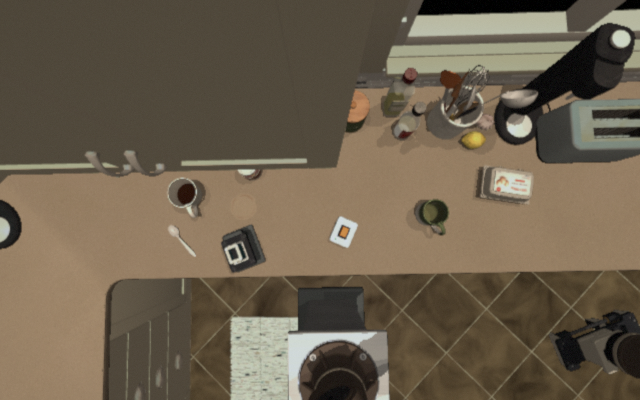

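View pics/scene0.png

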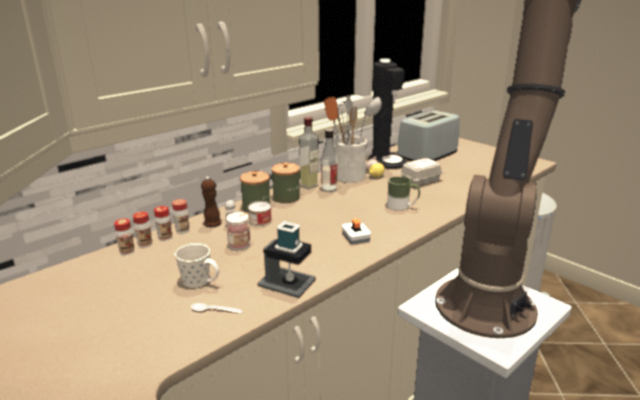

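The top view shows the stand and whisk at about (242,248), the charger with its orange battery at (344,232), the green mug at (432,212), the spotted mug at (185,193) and the jar partly hidden at (248,172). The scene view shows the same layout from the side.

```bash
cat > h.py <<'E'
from cell import arm
import cv2,numpy as np
from scipy.spatial.transform import Rotation as R
def cal(n):
    c=arm.calibration(n); return c["K"],np.array(c["xyz"]),R.from_rotvec(c["orientation"]).as_matrix()
def onplane(c,uv,z):
    K,p,M=c; uv=np.atleast_2d(uv).astype(float)
    d=np.c_[(uv[:,0]-K[0,2])/K[0,0],-(uv[:,1]-K[1,2])/K[1,1],-np.ones(len(uv))]@M.T
    return p+d*((z-p[2])/d[:,2])[:,None]
def proj(c,P):
    K,p,M=c; q=(np.atleast_2d(P)-p)@M
    return np.c_[K[0,2]+K[0,0]*q[:,0]/-q[:,2],K[1,2]-K[1,1]*q[:,1]/-q[:,2]]
def blob(m,k=0):
    cs,_=cv2.findContours(m.astype(np.uint8),cv2.RETR_EXTERNAL,cv2.CHAIN_APPROX_NONE)
    return sorted(cs,key=cv2.contourArea)[::-1][:3]
def hsv(im): return cv2.cvtColor(im,cv2.COLOR_RGB2HSV)
def rect(c,cnt,z):
    P=onplane(c,cnt.reshape(-1,2),z)[:,:2]*1000
    r=cv2.minAreaRect(P.astype(np.float32)); return r
def goto(p,rot,s=1):
    """tool-frame slide/turn in pendant units to pose p, rotation matrix rot"""
    o=arm.observe(); M=R.from_rotvec(o["ee_rot"]).as_matrix()
    return M.T@(np.array(p)-o["position"])/.3, R.from_matrix(M.T@rot).as_rotvec()/.12
E
python3 - <<'E'
from h import *
im=cv2.imread("pics/top0.png")[:,:,::-1].copy(); H=hsv(im); c=cal("top")
m=(H[...,0]>5)&(H[...,0]<22)&(H[...,1]>190)&(H[...,2]>140); m[:, :325]=0;m[:,365:]=0;m[:210]=0;m[255:]=0
for b in blob(m)[:1]: print("bat",rect(c,b,.059))
m=(H[...,2]>170)&(H[...,1]<60); m[:, :325]=0;m[:,365:]=0;m[:210]=0;m[255:]=0
for b in blob(m)[:1]: print("chg",rect(c,b,.03))
m=(H[...,2]<70); m[:, :215]=0;m[:,270:]=0;m[:220]=0;m[276:]=0
for b in blob(m)[:1]: print("stand",rect(c,b,.115))
for n,uv,z in [("whisk",(236,253),.175),("mug",(432,212),.101)]: print(n,onplane(c,uv,z))
a=im[195:285,200:290];b=im[195:285,305:395];d=im[170:260,390:480]
cv2.imwrite("pics/c1.png",cv2.resize(np.hstack([a,b,d]),(798,266),interpolation=cv2.INTER_CUBIC)[:,:,::-1])
E
```

```text
chg ((470.9055480957031, -29.8450927734375), (65.5975112915039, 85.34041595458984), 65.49024963378906)
stand ((424.87347412109375, 281.0597839355469), (113.1022720336914, 95.27252960205078), 20.519981384277344)
whisk [[0.41639127 0.28091057 0.175     ]]
mug [[ 0.52442339 -0.29150389  0.101     ]]
```

View pics/c1.png

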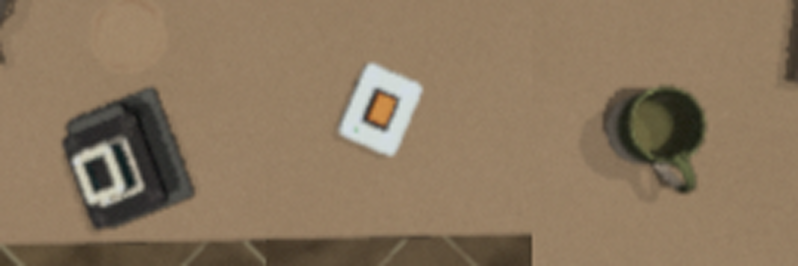

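Run:
```python
from h import *
o=arm.observe(); M=R.from_rotvec(o["ee_rot"]).as_matrix(); K,p,C=cal("wrist")
print("cam in tool",M.T@(p-o["position"]),"\nview dir in tool",M.T@-C[:,2], "img right", M.T@C[:,0]); print("tool x yaw",np.degrees(np.arctan2(M[1,0],M[0,0])))
a=np.radians(-24.5); T=np.array([[np.cos(a),np.sin(a),0],[np.sin(a),-np.cos(a),0],[0,0,-1]])
off=T@(M.T@(p-o["position"])); v=T@(M.T@-C[:,2])
# tool pose to look at charger with TCP z=.22
z=.22; t=(z+off[2]-.05)/-v[2]
tcp=np.array([.471,-.03,z])-np.r_[(off+v*t)[:2],0]; print("see charger tcp",tcp, goto(tcp,T))
```

```text
cam in tool [ 0.07288683 -0.00072877 -0.15802684] 
view dir in tool [-2.68913851e-01 -6.17333731e-04  9.63164036e-01] img right [6.73225784e-05 9.99999780e-01 6.59739718e-04]
tool x yaw 19.407159019490166
see charger tcp [ 0.48762481 -0.03860829  0.22      ] (array([ 1.49026238, -1.42047557,  0.02201911]), array([-9.48598350e-03,  4.70030756e-03,  6.38603609e+00]))
```

```bash
python3 -m pendant '{"slide":[[0.107,-0.102,0],[0.107,-0.102,0],[0.107,-0.102,0],[0.107,-0.102,0],[0.107,-0.102,0],[0.107,-0.102,0],[0.107,-0.102,0],[0.107,-0.102,0],[0.107,-0.102,0],[0.107,-0.102,0]],"dr":[[0,0,0],[0,0,0],[0,0,0],[0,0,0],[0,0,0],[0,0,0],[0,0,0],[0,0,0],[0,0,0],[0,0,0]],"claw":[1,1,1,1,1,1,1,1,1,1]}' 10
python3 -m pendant '{"slide":[[0.107,-0.102,0],[0.107,-0.102,0],[0.107,-0.102,0],[0.1,-0.1,0],[0,0,0],[0,0,0],[0,0,0],[0,0,0],[0,0,0],[0,0,0]],"dr":[[0,0,0],[0,0,0],[0,0,0],[0,0,0],[0,0,1],[0,0,1],[0,0,1],[0,0,1],[0,0,1],[0,0,1]],"claw":[1,1,1,1,1,1,1,1,1,1]}'
python3 - <<'E'
from h import *
cv2.imwrite("pics/w1.png",arm.get_image("wrist")[:,:,::-1]); o=arm.observe();print(o["position"],o["joints"])
np.savez("w1.npz",*cal("wrist"))
E
```

```text
clock: 1.15
position: [0.4092, -0.1925, 0.2268]
ee_rot: [3.096, 0.529, 0.0]
force: [0.6, -1.0, -0.2]
width: 0.997
gripper_force: 0.0
clock: 2.15
position: [0.4872, -0.0374, 0.2265]
ee_rot: [3.083, -0.603, -0.001]
force: [0.5, -0.9, 0.5]
width: 1.001
gripper_force: 0.0
[ 0.48721425 -0.03741049  0.2265265 ] [ 0.15105953  0.22893744 -0.22110541  1.88117553  0.0578105   1.03812696
 -2.05822442]
```

View pics/w1.png

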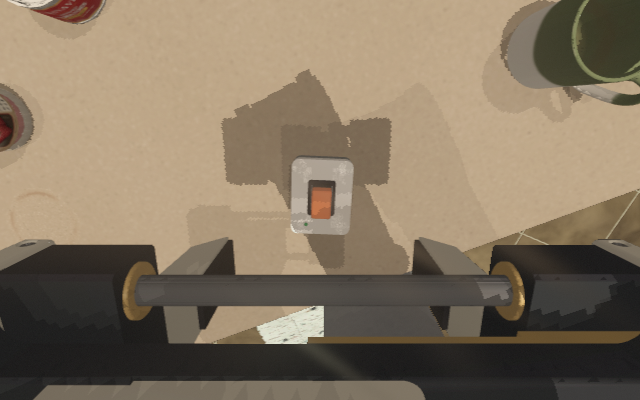

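Wrist view: charger upright at cols 291–353, rows 157–234; orange battery top at about (321,203), slightly skewed. Green mug rim is partly seen at top right.

Run:
```python
from h import *
im=cv2.imread("pics/w1.png")[:,:,::-1].copy(); H=hsv(im); z=np.load("w1.npz"); c=[z[k] for k in z.files]
print(im[168:232:3,321].tolist())
m=(H[...,0]<14)&(H[...,1]>130)&(H[...,2]>100); m[:, :280]=0;m[:,360:]=0;m[:150]=0;m[240:]=0
b=blob(m)[0]; print("bat",cv2.minAreaRect(b),rect(c,b,.059))
m=(abs(im[...,0].astype(int)-im[...,2])<22)&(H[...,2]>110); m[:, :280]=0;m[:,365:]=0;m[:150]=0;m[240:]=0
b=blob(m)[0]; print("chg",cv2.minAreaRect(b),rect(c,b,.03))
```

```text
[[173, 162, 147], [173, 162, 148], [172, 161, 147], [173, 162, 148], [90, 81, 72], [73, 63, 53], [79, 66, 55], [144, 91, 65], [176, 110, 75], [178, 111, 76], [179, 110, 75], [179, 109, 73], [196, 119, 78], [195, 119, 76], [170, 103, 67], [170, 102, 66], [170, 101, 65], [163, 152, 139], [162, 152, 138], [163, 152, 138], [163, 152, 138], [163, 152, 138]]
bat ((320.8852844238281, 202.7942657470703), (19.42573356628418, 30.461946487426758), 2.862405300140381) ((471.5044250488281, -27.19969940185547), (19.69843101501465, 31.893980026245117), 65.04318237304688)
chg ((305.5, 224.0), (4.0, 3.0), 90.0) ((448.1871032714844, 1.4053750038146973), (3.365555763244629, 4.738943576812744), 66.57040405273438)
```

Run:
```python
from h import *
im=cv2.imread("pics/w1.png")[:,:,::-1].copy(); H=hsv(im); z=np.load("w1.npz"); c=[z[k] for k in z.files]
print(im[162,280:365:4].tolist()); 
m=(H[...,1]<48)&(H[...,2]>105); m[:, :280]=0;m[:,365:]=0;m[:150]=0;m[240:]=0
b=blob(m)[0]; print("chg",cv2.minAreaRect(b),rect(c,b,.03))
a=np.radians(-25); T=np.array([[np.cos(a),np.sin(a),0],[np.sin(a),-np.cos(a),0],[0,0,-1]])
print(goto([.472,-.0275,.044],T))
```

```text
[[136, 117, 95], [126, 107, 87], [126, 109, 88], [130, 117, 101], [173, 162, 147], [188, 176, 161], [191, 179, 165], [173, 161, 147], [173, 162, 148], [174, 162, 149], [174, 162, 150], [174, 163, 150], [174, 163, 150], [174, 163, 150], [175, 164, 150], [175, 163, 150], [176, 165, 151], [174, 163, 149], [124, 107, 87], [124, 107, 87], [123, 106, 85], [124, 108, 87]]
chg ((321.38018798828125, 195.49520874023438), (61.231040954589844, 76.01921844482422), 2.2906100749969482) ((470.66473388671875, -26.88848876953125), (65.76077270507812, 86.03272247314453), 64.71847534179688)
(array([-0.05921819, -0.01120497,  0.60844704]), array([0.00204985, 0.00388958, 0.35640854]))
```

```bash
python3 -m pendant '{"slide":[[-0.062,-0.012,0.1],[0,0,0.14],[0,0,0.14],[0,0,0.12],[0,0,0.06],[0,0,0.048],[0,0,0],[0,0,0]],"dr":[[0,0,0],[0,0,0.37],[0,0,0],[0,0,0],[0,0,0],[0,0,0],[0,0,0],[0,0,0]],"claw":[1,1,1,1,1,1,0.9,0.6]}' 10
python3 -c "
from h import *
o=arm.observe();print(o['position'],goto([.471,-.027,.044],R.from_rotvec(o['ee_rot']).as_matrix())[0])
cv2.imwrite('pics/w2.png',arm.get_image('wrist')[:,:,::-1])"
```

```text
clock: 3.0
position: [0.4715, -0.0271, 0.0445]
ee_rot: [3.071, -0.662, -0.001]
force: [0.1, -0.4, 0.9]
width: 0.873
gripper_force: 0.0
[ 0.4715279  -0.02709205  0.04448106] [-0.00172924  0.00044481  0.00160429]
```

View pics/w2.png

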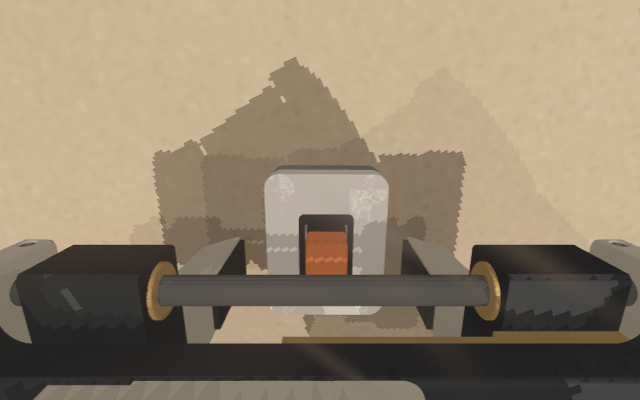

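The view shows the battery centred between the fingers (col 327, fingers at about 240 and 405). I'll close on it and lift.

```bash
python3 -m pendant '{"slide":[[0,0,0],[0,0,0],[0,0,0],[0,0,0],[0,0,0],[0,0,0],[0,0,0],[0,0,0]],"dr":[[0,0,0],[0,0,0],[0,0,0],[0,0,0],[0,0,0],[0,0,0],[0,0,0],[0,0,0]],"claw":[0.4,0.2,0,0,0,0,0,0]}' 20
python3 -m pendant '{"slide":[[0,0,-0.03],[0,0,-0.07],[0,0,-0.12],[0,0,-0.15],[0,0,-0.15],[0,0,-0.15],[0,0,-0.1],[0,0,0]],"dr":[[0,0,0],[0,0,0],[0,0,0],[0,0,0],[0,0,0],[0,0,0],[0,0,0],[0,0,0]],"claw":[0,0,0,0,0,0,0,0]}'
python3 - <<'E'
from h import *
for yaw in (-20,65.5,-65):
    a=np.radians(yaw); T=np.array([[np.cos(a),np.sin(a),0],[np.sin(a),-np.cos(a),0],[0,0,-1]])
o=arm.observe(); M=R.from_rotvec(o["ee_rot"]).as_matrix(); print(o["position"],o["width"])
print(goto([.43,.27,.275],M)[0])
E
```

```text
clock: 3.85
position: [0.4715, -0.0271, 0.0443]
ee_rot: [3.071, -0.664, -0.0]
force: [0.5, -0.2, -0.3]
width: 0.217
gripper_force: 19.9
clock: 4.65
position: [0.4736, -0.0268, 0.2803]
ee_rot: [-3.069, 0.663, -0.013]
force: [0.1, -0.1, -1.3]
width: 0.216
gripper_force: 19.9
[ 0.47358272 -0.02683451  0.28029776] 0.21615527565945908
[-0.5409462  -0.84114942  0.01642614]
```

```bash
python3 -m pendant '{"slide":[[-0.082,-0.094,0],[-0.082,-0.094,0],[-0.082,-0.094,0],[-0.082,-0.094,0],[-0.082,-0.094,0],[-0.082,-0.094,0],[-0.082,-0.094,0],[-0.082,-0.094,0],[-0.082,-0.094,0],[0,0,0]],"dr":[[0,0,0],[0,0,0],[0,0,0],[0,0,0],[0,0,0],[0,0,0],[0,0,0],[0,0,0],[0,0,0],[0,0,0]],"claw":[0,0,0,0,0,0,0,0,0,0]}'
python3 - <<'E'
from h import *
np.savez("w3.npz",*cal("wrist"))
cv2.imwrite("pics/w3.png",arm.get_image("wrist")[:,:,::-1]); o=arm.observe();print(o["position"],o["joints"])
E
```

```text
clock: 5.65
position: [0.3842, 0.2613, 0.2735]
ee_rot: [3.07, -0.651, -0.005]
force: [-0.4, -0.3, -0.5]
width: 0.215
gripper_force: 19.9
[0.38514641 0.25934056 0.27358406] [-0.54829449  0.14626489 -0.1813822   1.85970338  0.02895581  1.14252752
 -2.7313517 ]
```

View pics/w3.png

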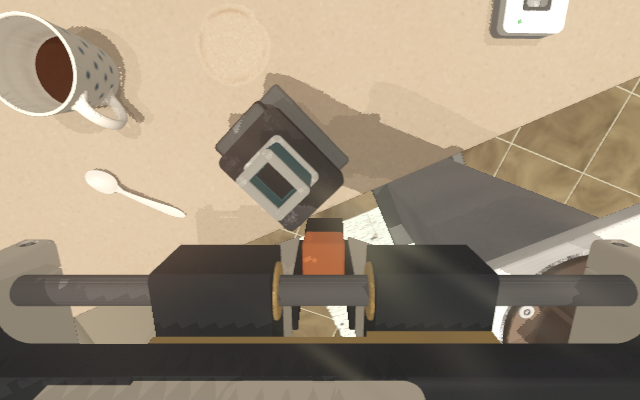

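The view shows the whisk top with port centred at about (275,180), turned about 45° in the image; joint 7 has hit its limit, so I need the other half-turn. The battery hangs in the grip at (323,245). I'll zoom on the port.

Run:
```python
import cv2
im=cv2.imread("pics/w3.png")[120:240,200:360]
cv2.imwrite("pics/w3c.png",cv2.resize(im,(800,600),interpolation=cv2.INTER_CUBIC))
```

```text
(no output)
```

View pics/w3c.png

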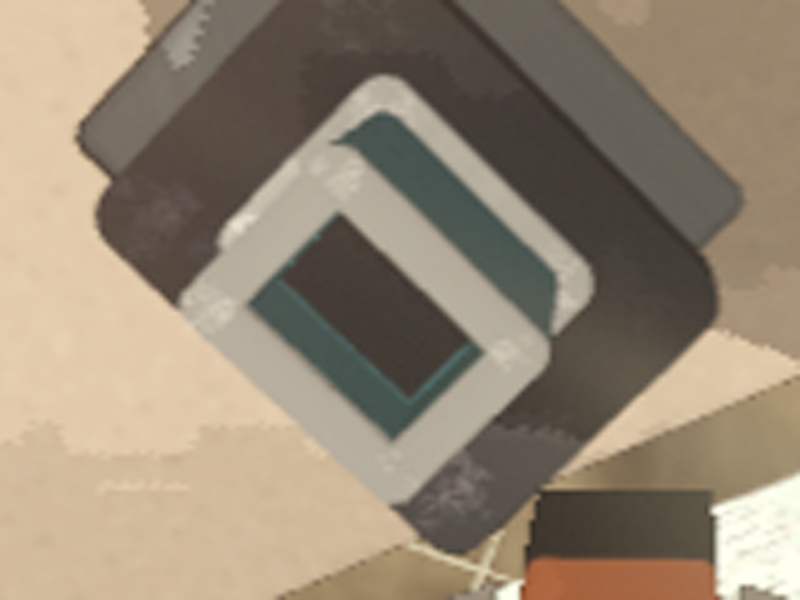

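Port mouth corners in the crop: (340,211), (485,350), (392,440), (248,300).

Run:
```python
from h import *
z=np.load("w3.npz"); c=[z[k] for k in z.files]
q=(np.array([[340,211],[485,350],[392,440],[248,300]])+.5)/5-.5+[200,120]
P=onplane(c,q,.175)[:,:2]*1000; print(P, P.mean(0))
e=[P[(i+1)%4]-P[i] for i in range(4)]; print([np.linalg.norm(x) for x in e],[np.degrees(np.arctan2(x[1],x[0])) for x in e])
o=arm.observe(); M=R.from_rotvec(o["ee_rot"]).as_matrix(); print(np.degrees(np.arctan2(M[1,0],M[0,0])),np.degrees(R.from_matrix(M).as_rotvec()), M[:,2])
```

```text
[[432.49688461 287.35271128]
 [403.5398004  276.31763917]
 [396.20215758 296.19271509]
 [425.83574657 306.71275145]] [414.51864729 291.64395425]
[np.float64(30.988474342037183), np.float64(21.18630796035238), np.float64(31.445520529521957), np.float64(20.473932584383753)] [np.float64(-159.1389729394933), np.float64(110.2635492971789), np.float64(19.545055103128142), np.float64(-71.01338454452731)]
-24.100561268833726 [175.83425053 -37.535708    -0.2292966 ] [-0.00323708 -0.00294648 -0.99999042]
```

```bash
python3 -m pendant '{"slide":[[0,0,0],[0,0,0],[0,0,0],[0,0,0],[0,0,0],[0,0,0],[0,0,0],[0,0,0]],"dr":[[0,0,-1],[0,0,-1],[0,0,-1],[0,0,-1],[0,0,-1],[0,0,-1],[0,0,-0.46],[0,0,0]],"claw":[0,0,0,0,0,0,0,0]}'
python3 - <<'E'
from h import *
a=np.radians(20.3); T=np.array([[np.cos(a),np.sin(a),0],[np.sin(a),-np.cos(a),0],[0,0,-1]])
print(goto([.372,.276,.275],T),arm.observe()["joints"])
E
```

```text
clock: 6.5
position: [0.3874, 0.2557, 0.2739]
ee_rot: [3.092, 0.542, -0.005]
force: [0.6, -0.4, -0.2]
width: 0.216
gripper_force: 19.9
(array([-0.02536611, -0.08120634, -0.00370318]), array([ 0.01308487,  0.02906746, -0.06281897])) [-0.46716916  0.1518107  -0.26360652  1.85459587  0.0434821   1.14453433
 -1.97005192]
```

```bash
python3 -m pendant '{"slide":[[-0.013,-0.04,0],[-0.012,-0.041,-0.004],[0,0,0],[0,0,0]],"dr":[[0.013,0.029,-0.06],[0,0,0],[0,0,0],[0,0,0]],"claw":[0,0,0,0]}'
python3 - <<'E'
from h import *
np.savez("w4.npz",*cal("wrist"))
im=arm.get_image("wrist"); cv2.imwrite("pics/w4.png",im[:,:,::-1]); o=arm.observe();print(o["position"],o["ee_rot"])
cr=im[100:280,210:450]; cv2.imwrite("pics/w4c.png",cv2.resize(cr,(800,600),interpolation=cv2.INTER_CUBIC)[:,:,::-1])
E
```

```text
clock: 6.9
position: [0.3708, 0.2786, 0.2754]
ee_rot: [-3.091, -0.559, -0.001]
force: [-0.1, 0.1, -0.8]
width: 0.217
gripper_force: 19.9
[0.37110674 0.27827294 0.27530252] [-3.09126299e+00 -5.58163630e-01 -8.32458130e-04]
```

View pics/w4c.png

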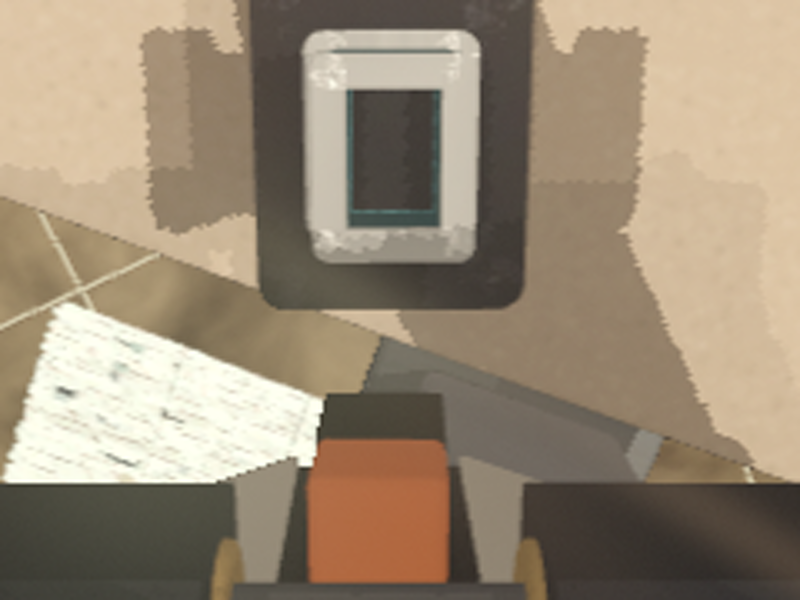

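The port mouth in the crop spans cols 346–442 and rows 89–227, square with the tool. The battery's front face has its bottom edge at row 394 (cols 325–442) and its top edge at row 474 (cols 308–448).

Run:
```python
from h import *
z=np.load("w4.npz"); c=[z[k] for k in z.files]; o=arm.observe(); M=R.from_rotvec(o["ee_rot"]).as_matrix(); t=o["position"]
px=lambda q:(np.array(q,float)+.5)/(10/3)-.5+[210,100]
f=lambda q,h:(onplane(c,px(q),h)-t)@M*1000
print("port",f([[346,89],[442,89],[442,227],[346,227]],.175).round(1))
print("bot",f([[325,394],[442,394]],t[2]-.0283).round(1)); print("top",f([[308,474],[448,474]],t[2]+.0147).round(1))
print(M[:,2])
```

```text
port [[ 61.   -8.7 100.3]
 [ 61.   13.  100.3]
 [ 29.5  13.5 100.3]
 [ 29.5  -8.9 100.3]]
bot [[ 12.  -10.7  28.3]
 [ 12.    9.9  28.3]]
top [[ 14.4 -11.  -14.7]
 [ 14.4   8.4 -14.7]]
[ 4.60772106e-04  4.30963832e-04 -9.99999801e-01]
```

```bash
python3 -m pendant '{"slide":[[0.08,0.009,0],[0.077,0,0],[0,0,0.1],[0,0,0.08],[0,0,0.028],[0,0,0],[0,0,0]],"dr":[[0,0,0],[0,0,0],[0,0,0],[0,0,0],[0,0,0],[0,0,0],[0,0,0]],"claw":[0,0,0,0,0,0,0]}'
python3 - <<'E'
from h import *
np.savez("w5.npz",*cal("wrist"))
im=arm.get_image("wrist"); cv2.imwrite("pics/w5.png",im[:,:,::-1]); o=arm.observe();print(o["position"],o["ee_rot"])
cr=im[130:310,210:450]; cv2.imwrite("pics/w5c.png",cv2.resize(cr,(800,600),interpolation=cv2.INTER_CUBIC)[:,:,::-1])
E
```

```text
clock: 7.65
position: [0.4167, 0.2924, 0.2139]
ee_rot: [-3.091, -0.557, -0.002]
force: [-0.2, -0.4, -0.4]
width: 0.216
gripper_force: 19.9
[0.41691208 0.29259892 0.21416027] [-3.09033058 -0.55712499 -0.00336624]
```

View pics/w5c.png

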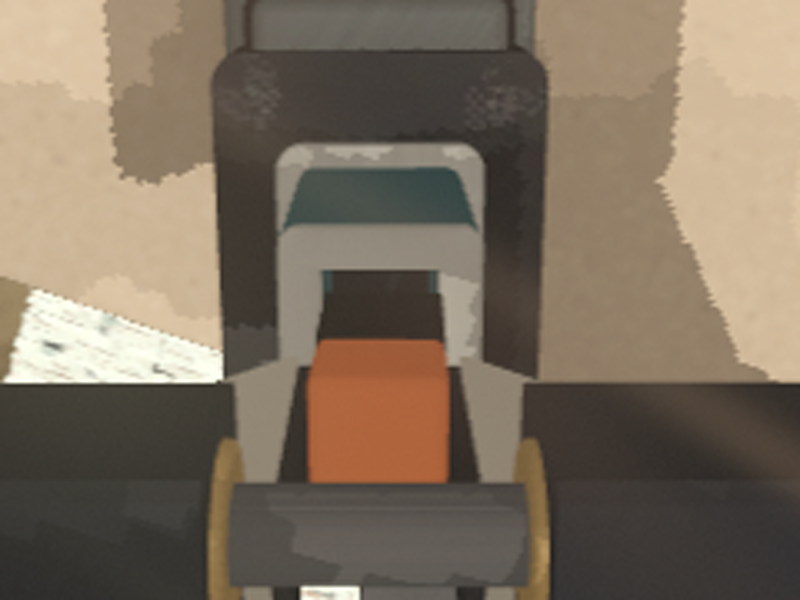

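Aligned laterally: the port's far edge is at row 269 (cols 322–438) and the battery's bottom edge is at about row 294 (cols 322–442).

Run:
```python
from h import *
z=np.load("w5.npz"); c=[z[k] for k in z.files]; o=arm.observe(); M=R.from_rotvec(o["ee_rot"]).as_matrix(); t=o["position"]
px=lambda q:(np.array(q,float)+.5)/(10/3)-.5+[210,130]
f=lambda q,h:(onplane(c,px(q),h)-t)@M*1000
print("port",f([[322,269],[438,269]],.175).round(1), "bot",f([[322,294],[442,294]],t[2]-.0283).round(1), "top",f([[308,374],[448,374]],t[2]+.0147).round(1))
im=cv2.imread("pics/w5.png"); print(im[205:236,324].tolist())
print(im[222,298:350].tolist())
```

```text
port [[ 13.3 -11.1  39.2]
 [ 13.3  10.3  39.2]] bot [[ 12.  -10.6  28.3]
 [ 12.   10.4  28.3]] top [[ 14.5 -10.4 -14.7]
 [ 14.5   8.9 -14.7]]
[[125, 138, 146], [125, 139, 147], [126, 140, 147], [126, 139, 147], [126, 139, 147], [122, 136, 144], [49, 55, 63], [50, 56, 63], [49, 56, 63], [47, 53, 61], [46, 52, 60], [46, 53, 61], [44, 50, 58], [43, 51, 59], [45, 52, 59], [44, 52, 58], [44, 51, 59], [42, 50, 58], [43, 50, 58], [44, 51, 59], [43, 50, 59], [43, 51, 58], [42, 49, 57], [40, 47, 55], [42, 49, 57], [42, 50, 58], [43, 58, 85], [56, 91, 157], [56, 90, 157], [57, 91, 158], [55, 90, 157]]
[[127, 141, 149], [126, 141, 149], [126, 141, 149], [127, 140, 149], [126, 139, 147], [126, 139, 147], [124, 137, 146], [122, 134, 143], [100, 111, 120], [41, 48, 55], [42, 49, 55], [41, 48, 54], [41, 49, 56], [42, 49, 56], [42, 48, 55], [41, 49, 55], [42, 50, 57], [41, 49, 55], [42, 49, 56], [42, 49, 56], [43, 51, 57], [42, 49, 57], [42, 50, 56], [42, 49, 57], [44, 50, 59], [43, 50, 58], [42, 50, 58], [43, 50, 58], [42, 50, 58], [44, 52, 60], [44, 52, 60], [43, 50, 58], [43, 50, 59], [44, 51, 60], [45, 52, 60], [44, 52, 61], [44, 51, 61], [44, 52, 61], [44, 52, 60], [45, 52, 61], [47, 54, 62], [44, 52, 62], [44, 51, 61], [45, 53, 63], [69, 79, 87], [121, 135, 144], [150, 165, 175], [150, 166, 175], [150, 166, 175], [148, 164, 173], [149, 164, 174], [149, 165, 174]]
```

```bash
python3 -m pendant '{"slide":[[0,0,0.02],[0,0,0.02],[0,0,0.015],[0,0,0.01],[0,0,0]],"dr":[[0,0,0],[0,0,0],[0,0,0],[0,0,0],[0,0,0]],"claw":[0,0,0,0,0]}'
```

```text
clock: 8.2
position: [0.4161, 0.2919, 0.1929]
ee_rot: [-3.092, -0.557, 0.001]
force: [-1.0, 0.0, 0.2]
width: 0.217
gripper_force: 19.9
```

```bash
python3 -m pendant '{"slide":[[0,0,0.015],[0,0,0.015],[0,0,0.012],[0,0,0.006],[0,0,0.003],[0,0,0]],"dr":[[0,0,0],[0,0,0],[0,0,0],[0,0,0],[0,0,0],[0,0,0]],"claw":[0,0,0,0,0,0]}'
```

```text
clock: 8.8
position: [0.4164, 0.2921, 0.1783]
ee_rot: [-3.091, -0.557, -0.001]
force: [-1.3, -1.0, 1.5]
width: 0.218
gripper_force: 19.9
```

```bash
python3 -m pendant '{"slide":[[0,0,0.003],[0,0,0.002],[0,0,0]],"dr":[[0,0,0],[0,0,0],[0,0,0]],"claw":[0,0,0]}'
```

```text
clock: 9.1
position: [0.4167, 0.2919, 0.1779]
ee_rot: [-3.092, -0.557, -0.002]
force: [-2.6, -5.3, 14.8]
width: 0.22
gripper_force: 20.0
```

```bash
python3 -m pendant '{"slide":[[0,0,-0.003],[0,0,0],[0,0,0],[0,0,0],[-0.003,0,0],[-0.003,0,0],[0,0,0]],"dr":[[0,0,0],[0,0,0],[0,0,0],[0,0,0],[0,0,0],[0,0,0],[0,0,0]],"claw":[0.3,0.5,0.7,1,1,1,1]}'
python3 - <<'E'
from h import *
im=arm.get_image("wrist"); cv2.imwrite("pics/w6.png",im[:,:,::-1]); o=arm.observe();print(o["position"],o["width"])
E
```

```text
clock: 9.8
position: [0.4145, 0.2914, 0.1774]
ee_rot: [-3.091, -0.558, -0.0]
force: [0.8, 0.3, 0.9]
width: 0.777
gripper_force: 0.0
[0.41453525 0.2914533  0.17746575] 0.8183542345393539
```

View pics/w6.png

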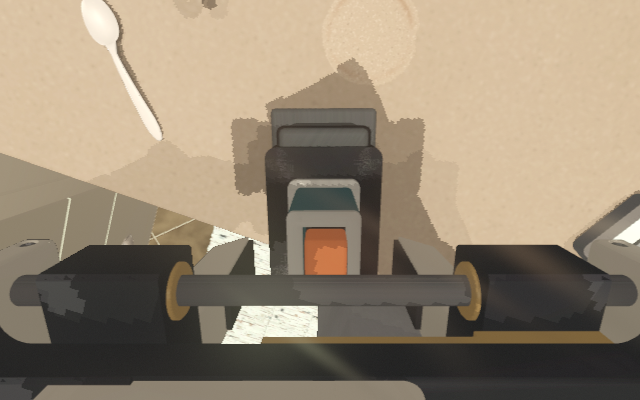

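The battery is home in the port, with only its orange top showing at (326,250), and the fingers are open astride the handle. Next I descend and grip.

```bash
python3 -m pendant '{"slide":[[0,0,0.02],[0,0,0.05],[0,0,0.05],[0,0,0.022],[0,0,0],[0,0,0],[0,0,0],[0,0,0],[0,0,0],[0,0,0]],"dr":[[0,0,0],[0,0,0],[0,0,0],[0,0,0],[0,0,0],[0,0,0],[0,0,0],[0,0,0],[0,0,0],[0,0,0]],"claw":[1,1,1,1,0.6,0.4,0.2,0,0,0]}' 40
```

```text
clock: 10.85
position: [0.4148, 0.2916, 0.1352]
ee_rot: [-3.091, -0.557, -0.001]
force: [-0.7, 0.5, 0.4]
width: 0.524
gripper_force: 0.0
```

```bash
python3 -m pendant '{"slide":[[0,0,0],[0,0,0],[0,0,0],[0,0,0]],"dr":[[0,0,0],[0,0,0],[0,0,0],[0,0,0]],"claw":[0,0,0,0]}' 45
python3 -m pendant '{"slide":[[0,0,-0.03],[0,0,-0.06],[0,0,-0.08],[0,0,-0.1],[0,0,-0.1],[0,0,-0.1],[0,0,-0.1],[0,0,-0.08],[0,0,-0.03],[0,0,0]],"dr":[[0,0,0],[0,0,0],[0,0,0],[0,0,0],[0,0,0],[0,0,0],[0,0,0],[0,0,0],[0,0,0],[0,0,0]],"claw":[0,0,0,0,0,0,0,0,0,0]}'
python3 -c "
from h import *
cv2.imwrite('pics/s7.png',arm.get_image('scene')[:,:,::-1]);print(arm.observe()['joints'])"
```

```text
clock: 11.25
position: [0.4147, 0.2915, 0.135]
ee_rot: [-3.091, -0.557, -0.001]
force: [-0.5, -0.4, 2.2]
width: 0.41
gripper_force: 45.0
clock: 12.25
position: [0.4148, 0.2917, 0.3398]
ee_rot: [-3.09, -0.557, -0.003]
force: [-0.5, -0.1, -3.2]
width: 0.411
gripper_force: 45.0
[-0.49926018  0.18163741 -0.2610298   1.65777642  0.04796094  1.30819293
 -1.98257877]
```

View pics/s7.png

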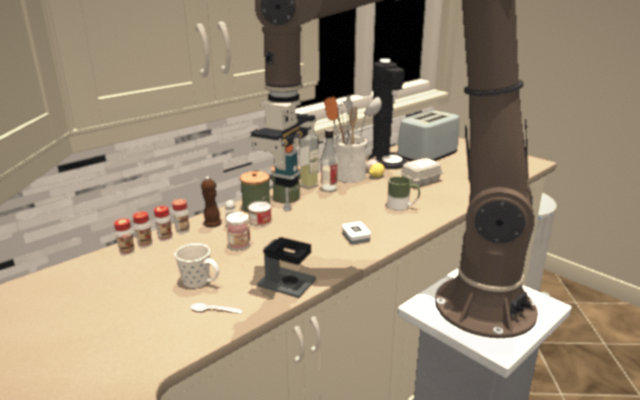

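Scene view confirms that the whisk hangs from the gripper with its coil out of the stand. Now I fix the mug position and travel.

```bash
python3 -m pendant '{"slide":[[-0.03,0.06,0],[-0.06,0.125,0],[-0.06,0.125,0],[-0.06,0.125,0],[-0.06,0.125,0],[-0.06,0.125,0],[-0.06,0.125,0],[-0.06,0.125,0],[-0.06,0.125,0],[-0.06,0.125,0]],"dr":[[0,0,0],[0,0,0],[0,0,0],[0,0,0],[0,0,0],[0,0,0],[0,0,0],[0,0,0],[0,0,0],[0,0,0]],"claw":[0,0,0,0,0,0,0,0,0,0]}'
python3 -m pendant '{"slide":[[-0.06,0.125,0],[-0.06,0.125,0],[-0.03,0.06,0],[0,0,0],[0,0,0],[0,0,0],[0,0,0],[0,0,0],[0,0,0],[0,0,0]],"dr":[[0,0,0],[0,0,0],[0,0,0.5],[0,0,0.9],[0,0,1],[0,0,1],[0,0,1],[0,0,1],[0,0,1],[0,0,0.6]],"claw":[0,0,0,0,0,0,0,0,0,0]}'
python3 - <<'E'
from h import *
np.savez("w8.npz",*cal("wrist"))
im=arm.get_image("wrist"); cv2.imwrite("pics/w8.png",im[:,:,::-1]); o=arm.observe();print(o["position"],o["joints"])
M=R.from_rotvec(o["ee_rot"]).as_matrix();print(np.degrees(np.arctan2(M[1,0],M[0,0])))
im=cv2.imread("pics/top0.png")[:,:,::-1].copy(); H=hsv(im); c=cal("top")
m=(H[...,0]>25)&(H[...,0]<50)&(H[...,1]>70); m[:,:410]=0;m[:,455:]=0;m[:192]=0;m[240:]=0
b=blob(m)[0]; print(cv2.boundingRect(b),onplane(c,(435.7,212.3),.101))
E
```

```text
clock: 13.3
position: [0.3771, -0.103, 0.3371]
ee_rot: [-3.091, -0.557, 0.003]
force: [0.5, -0.5, -1.6]
width: 0.413
gripper_force: 45.0
clock: 14.3
position: [0.3683, -0.2036, 0.3371]
ee_rot: [-3.047, 0.76, 0.004]
force: [-0.2, 0.3, -2.4]
width: 0.411
gripper_force: 45.0
[ 0.36829253 -0.2036458   0.33717552] [ 9.94529067e-02 -2.65866903e-03  2.81655216e-01  1.86286574e+00
  2.39716772e-04  1.28387962e+00 -1.68139286e+00]
-28.168572009661982
(420, 200, 29, 35) [[ 0.52331189 -0.30250616  0.101     ]]
```

View pics/w8.png

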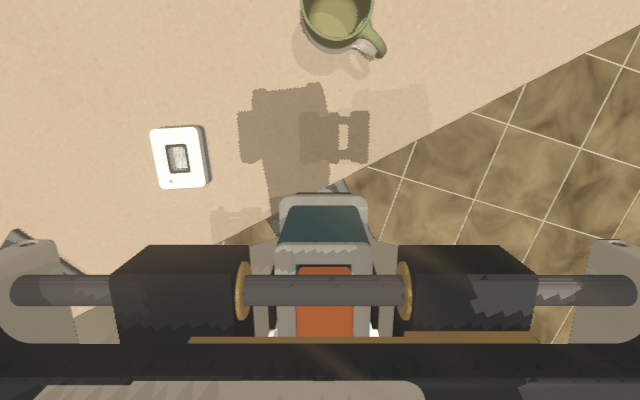

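I've now viewed 12 pictures, which is over the limit of 10, so from here I measure without viewing any more. The last one shows the mug cut off at the top edge (rim cols 300–374) and the whisk with battery held at (325,260). I'll move closer and fit the rim numerically.

```bash
python3 -m pendant '{"slide":[[0.1,0,0],[0.12,0,0],[0.08,0.0,0],[0,0,0],[0,0,0]],"dr":[[0,0,0],[0,0,0],[0,0,0],[0,0,0],[0,0,0]],"claw":[0,0,0,0,0]}'
python3 - <<'E'
from h import *
from scipy.optimize import least_squares
def fit(c,b,z,r0=None):
    P=onplane(c,b.reshape(-1,2),z)[:,:2]*1000
    x0=[np.median(P[:,0]),np.median(P[:,1]),39]
    f=least_squares(lambda x:np.hypot(*(P-x[:2]).T)-x[2],x0,loss="cauchy",f_scale=1.)
    return f.x, np.mean(abs(f.fun)<2), len(P), np.ptp(P,0)
c=cal("wrist"); im=arm.get_image("wrist"); cv2.imwrite("pics/w9.png",im[:,:,::-1]); o=arm.observe(); print(o["position"],o["clock"])
M=R.from_rotvec(o["ee_rot"]).as_matrix()
H=hsv(im); p=proj(c,[.5233,-.3025,.101])[0]; print("expected px",p, im[int(p[1]),int(p[0])])
m=(H[...,0]>24)&(H[...,0]<60)&(H[...,1]>60); yy,xx=np.mgrid[:400,:640]; m&=np.hypot(xx-p[0],yy-p[1])<90
m[235:]=0
b=blob(m)[0]; print(cv2.boundingRect(b)); print("wrist",fit(c,b,.101))
ct=cal("top"); im=cv2.imread("pics/top0.png")[:,:,::-1].copy(); H=hsv(im)
m=(H[...,0]>25)&(H[...,0]<50)&(H[...,1]>70); m[:,:410]=0;m[:,455:]=0;m[:192]=0;m[240:]=0
b=blob(m)[0]; print("top",fit(ct,b,.101))
E
```

```text
clock: 14.85
position: [0.4481, -0.2456, 0.3371]
ee_rot: [-3.05, 0.751, 0.005]
force: [-1.4, 0.3, -1.9]
width: 0.411
gripper_force: 45.0
[ 0.44777333 -0.24558021  0.33752604] 14.9
expected px [338.01268064  89.91352057] [160 151 106]
(302, 53, 81, 82)
wrist (array([ 523.83502442, -300.76421109,   38.20927945]), np.float64(0.7958333333333333), 240, array([103.85951488,  76.25640489]))
top (array([ 523.08136871, -297.05159345,   39.81140932]), np.float64(0.5052631578947369), 95, array([102.51789171,  84.2817064 ]))
```

```bash
python3 -m pendant '{"slide":[[0,0,0],[0,0,0],[0,0,0],[0,0,0],[0,0,0],[0,0,0],[0,0,0],[0,0,0],[0,0,0],[0,0,0]],"dr":[[0,0.4,0],[0,0.7,0],[0,0.8,0],[0,0.8,0],[0,0.8,0],[0,0.8,0],[0,0.8,0],[0,0.5,0],[0,0.2,0],[0,0,0]],"claw":[0,0,0,0,0,0,0,0,0,0]}'
cat > g.py <<'E'
from h import *
o=arm.observe(); M=R.from_rotvec(o["ee_rot"]).as_matrix(); t=o["position"]
tip=t+M@[0,0,.120]; print("tcp",t,"tip",tip,"tilt",np.degrees(np.arccos(-M[2,2])),"zdir",M[:,2],"j",o["joints"].round(2))
for h in (.15,.12,.09): print(h,(M.T@(np.array([.5238,-.3005,h])-tip)/.3).round(4))
print("world up/0.03 step",(M.T@[0,0,-.03]/.3).round(4), o["width"],o["gripper_force"],o["force"])
E
python3 g.py
```

```text
clock: 15.9
position: [0.4464, -0.2454, 0.3375]
ee_rot: [2.729, -0.672, 0.988]
force: [-1.3, 1.0, -2.0]
width: 0.411
gripper_force: 45.0
tcp [ 0.44638849 -0.24538704  0.33745304] tip [ 0.51444606 -0.28103081  0.24527012] tilt 39.808287590716766 zdir [ 0.56714644 -0.29703135 -0.76819093] j [ 0.16 -0.22  0.13  2.26  0.35  0.44 -2.03]
0.15 [-0.1589  0.0431  0.2809]
0.12 [-0.223   0.0432  0.3577]
0.09 [-0.287   0.0432  0.4346]
world up/0.03 step [-0.064   0.      0.0768] 0.4106920579673535 44.99443955719471 [-1.27954707  1.02094359 -1.97354979]
```

```bash
python3 -m pendant '{"slide":[[-0.03,0.01,0.06],[-0.05,0.015,0.08],[-0.05,0.015,0.08],[-0.04,0.003,0.07],[-0.03,0,0.04],[0,0,0],[0,0,0]],"dr":[[0,0,0],[0,0,0],[0,0,0],[0,0,0],[0,0,0],[0,0,0],[0,0,0]],"claw":[0,0,0,0,0,0,0]}'
python3 g.py
```

```text
clock: 16.6
position: [0.4573, -0.2657, 0.2403]
ee_rot: [2.724, -0.672, 0.988]
force: [-0.6, -0.2, -2.3]
width: 0.405
gripper_force: 45.0
tcp [ 0.45730168 -0.26565246  0.24029468] tip [ 0.52527352 -0.30183029  0.14825668] tilt 39.9162364395562 zdir [ 0.56643201 -0.30148188 -0.76698335] j [ 0.01 -0.05  0.35  2.41  0.84  0.13 -2.48]
0.15 [-0.0012 -0.0016 -0.0086]
0.12 [-0.0654 -0.002   0.0681]
0.09 [-0.1295 -0.0023  0.1448]
world up/0.03 step [-0.0642 -0.0003  0.0767] 0.40520378562317505 44.99440435320139 [-0.55461093 -0.1502887  -2.2918171 ]
```

Joint 6 runs into its limit with the handle leaning towards the base. I'll back off, stand the whisk upright, yaw by 90° and lean it sideways instead.

```bash
python3 -m pendant '{"slide":[[0.04,0,-0.05],[0.064,0,-0.077],[0.09,0,-0.107],[0.04,0,-0.05],[0,0,0],[0,0,0],[0,0,0],[0,0,0],[0,0,0],[0,0,0]],"dr":[[0,0,0],[0,0,0],[0,0,0],[0,-0.5,0],[0,-0.9,0],[0,-0.9,0],[0,-0.9,0],[0,-0.9,0],[0,-0.9,0],[0,-0.8,0]],"claw":[0,0,0,0,0,0,0,0,0,0]}'
python3 -m pendant '{"slide":[[0,0,0],[0,0,0],[0,0,0],[0,0,0],[0,0,0],[0,0,0],[0,0,0],[0,0,0],[0,0,0],[0,0,0]],"dr":[[0,0,-0.6],[0,0,-0.9],[0,0,-0.9],[0,0,-0.9],[0,0,-0.9],[0,0,-0.9],[0,0,-0.9],[0,0,-0.9],[0,0,-0.9],[0,0,-0.9]],"claw":[0,0,0,0,0,0,0,0,0,0]}'
python3 -m pendant '{"slide":[[0,0,0],[0,0,0],[0,0,0],[0,0,0],[0,0,0],[0,0,0]],"dr":[[0,0,-0.9],[0,0,-0.9],[0,0,-0.9],[0,0,-0.9],[0,0,-0.5],[0,0,0]],"claw":[0,0,0,0,0,0]}'
python3 g.py
```

```text
clock: 17.6
position: [0.458, -0.2647, 0.3514]
ee_rot: [-3.047, 0.75, -0.0]
force: [0.3, -1.0, -2.3]
width: 0.41
gripper_force: 45.0
clock: 18.6
position: [0.457, -0.265, 0.351]
ee_rot: [-3.017, -0.874, -0.006]
force: [-0.2, -0.6, -2.1]
width: 0.411
gripper_force: 45.0
clock: 19.2
position: [0.4566, -0.2653, 0.3509]
ee_rot: [2.717, 1.577, 0.004]
force: [0.4, -0.4, -2.0]
width: 0.412
gripper_force: 45.0
tcp [ 0.45664039 -0.26534609  0.35089736] tip [ 0.45693881 -0.26525187  0.23089777] tilt 0.1494182333314385 zdir [ 2.48683739e-03  7.85146206e-04 -9.99996600e-01] j [-0.02  0.2   0.55  1.64 -0.11  1.33  0.03]
0.15 [0.008  0.2513 0.2701]
0.12 [0.0079 0.2511 0.3701]
0.09 [0.0077 0.251  0.4701]
world up/0.03 step [-0.0002 -0.0002  0.1   ] 0.4123546763364935 44.99361600726843 [ 0.43816617 -0.38579376 -1.96586683]
```

```bash
python3 -m pendant '{"slide":[[0,0.03,0],[0,0.05,0],[0,0.05,0],[0,0.05,0],[0,0.04,0],[0,0.03,0],[0,0,0],[0,0,0],[0,0,0],[0,0,0]],"dr":[[0,0.4,0],[0,0.7,0],[0,0.8,0],[0,0.8,0],[0,0.8,0],[0,0.8,0],[0,0.8,0],[0,0.5,0],[0,0.2,0],[0,0,0]],"claw":[0,0,0,0,0,0,0,0,0,0]}'
python3 g.py
```

```text
clock: 20.2
position: [0.5208, -0.3043, 0.3501]
ee_rot: [-2.315, -1.336, -0.837]
force: [0.0, 1.0, -2.4]
width: 0.41
gripper_force: 45.0
tcp [ 0.52078401 -0.30432494  0.35014026] tip [ 0.55925216 -0.23791962  0.2578877 ] tilt 39.756315740128 zdir [ 0.32056791  0.55337766 -0.76877134] j [ 0.5   0.47  0.49  1.48 -0.83  1.61  0.59]
0.15 [-0.4143  0.0019  0.1232]
0.12 [-0.4782  0.0018  0.2   ]
0.09 [-0.5422  0.0017  0.2769]
world up/0.03 step [-0.064  -0.0001  0.0769] 0.40973754051618105 44.994360990822315 [ 0.03286238  0.9949767  -2.35886213]
```

```bash
python3 -m pendant '{"slide":[[-0.05,0,0.015],[-0.09,0,0.025],[-0.1,0,0.03],[-0.09,0,0.028],[-0.06,0.002,0.02],[-0.024,0,0.005],[0,0,0]],"dr":[[0,0,0],[0,0,0],[0,0,0],[0,0,0],[0,0,0],[0,0,0],[0,0,0]],"claw":[0,0,0,0,0,0,0]}'
python3 g.py
```

```text
clock: 20.9
position: [0.4856, -0.3661, 0.2421]
ee_rot: [-2.314, -1.338, -0.835]
force: [-0.3, -0.3, -2.3]
width: 0.417
gripper_force: 45.0
tcp [ 0.48560955 -0.36614548  0.2420634 ] tip [ 0.52381197 -0.29971919  0.14971556] tilt 39.685129899406114 zdir [ 0.31835342  0.55355247 -0.76956531] j [ 0.62  0.61  0.49  1.54 -0.84  1.54  0.8 ]
0.15 [-0.0011  0.0013 -0.0022]
0.12 [-0.065   0.0013  0.0748]
0.09 [-0.1289  0.0013  0.1517]
world up/0.03 step [-0.0639  0.      0.077 ] 0.4165648129772327 44.9944568797946 [-0.28107494 -0.28750765 -2.25198144]
```

```bash
python3 - <<'E'
from h import *
cv2.imwrite("pics/w10.png",arm.get_image("wrist")[:,:,::-1])
for n in ("w8","w9","w10"):
    im=cv2.imread(f"pics/{n}.png")[:,:,::-1].copy(); H=hsv(im)
    m=(H[...,0]<14)&(H[...,1]>130)&(H[...,2]>80); m[:240]=0; m[:,:260]=0;m[:,390:]=0
    t=(H[...,0]>80)&(H[...,0]<105)&(H[...,1]>60); t[:180]=0;t[276:]=0;t[:,:260]=0;t[:,390:]=0
    print(n,[cv2.boundingRect(b) for b in blob(m)[:2]],[cv2.boundingRect(b) for b in blob(t)[:1]])
E
python3 -m pendant '{"slide":[[-0.02,0.001,0.024],[-0.03,0,0.036],[-0.03,0,0.036],[-0.02,0,0.024],[-0.015,0,0.018],[0,0,0],[0,0,0]],"dr":[[0,0,0],[0,0,0],[0,0,0],[0,0,0],[0,0,0],[0,0,0],[0,0,0]],"claw":[0,0,0,0,0,0,0]}'
python3 g.py
```

```text
w8 [(296, 306, 57, 31), (298, 267, 53, 8)] [(319, 239, 2, 2)]
w9 [(296, 306, 57, 31), (298, 267, 53, 8)] [(309, 239, 2, 2)]
w10 [(296, 306, 57, 31), (299, 271, 51, 4)] [(281, 220, 42, 21)]
clock: 21.65
position: [0.4858, -0.3664, 0.1887]
ee_rot: [-2.314, -1.338, -0.835]
force: [-0.2, -0.4, -1.7]
width: 0.413
gripper_force: 45.0
tcp [ 0.48584453 -0.36641363  0.18865427] tip [ 0.52409722 -0.30000901  0.09631166] tilt 39.68903686674082 zdir [ 0.31877238  0.55337187 -0.76952176] j [ 0.63  0.67  0.47  1.59 -0.86  1.47  0.87]
0.15 [ 0.1128  0.     -0.1389]
0.12 [ 0.049 -0.    -0.062]
0.09 [-0.0149 -0.      0.015 ]
world up/0.03 step [-0.0639 -0.      0.077 ] 0.412778535449646 44.99446392059326 [-0.18898559 -0.36533328 -1.72568848]
```

```bash
python3 -m pendant '{"slide":[[-0.011,0,0.013],[-0.01,0,0.012],[0,0,0],[0,0,0],[0,0,0],[0,0,0],[0,0,0]],"dr":[[0,0,0],[0,0,0],[0,0,0],[0,0,0],[0,0,0],[0,0,0],[0,0,0]],"claw":[0,0,0,0,0,0,0]}'
python3 g.py
python3 - <<'E'
from h import *
from scipy.optimize import least_squares
im=arm.get_image("top"); cv2.imwrite("pics/t11.png",im[:,:,::-1]); c=cal("top"); a=cv2.imread("pics/top0.png")[:,:,::-1]
for n,(x0,x1,y0,y1) in dict(mugA=(160,215,172,222),mug=(412,455,195,240),jar=(236,262,165,182)).items():
    print(n,(np.abs(im[y0:y1,x0:x1].astype(int)-a[y0:y1,x0:x1]).max(2)>40).mean().round(3))
E
```

```text
clock: 22.35
position: [0.4858, -0.3665, 0.1789]
ee_rot: [-2.314, -1.339, -0.835]
force: [0.0, -0.3, -1.9]
width: 0.414
gripper_force: 45.0
tcp [ 0.4858123  -0.36646691  0.17894185] tip [ 0.52407695 -0.30008835  0.08658546] tilt 39.67873280071377 zdir [ 0.3188721   0.55315467 -0.7696366 ] j [ 0.63  0.68  0.47  1.6  -0.87  1.46  0.89]
0.15 [ 0.1337  0.     -0.1637]
0.12 [ 0.0698 -0.     -0.0868]
0.09 [ 0.006  -0.0001 -0.0098]
world up/0.03 step [-0.0638 -0.0001  0.077 ] 0.41415490864782534 44.99427359551191 [ 0.01560894 -0.25178574 -1.92279179]
mugA 0.0
mug 0.177
jar 0.0
```

Measured force is only the whisk's weight, so nothing is touching, and both bystanders are unchanged. Handing in.

```bash
python3 -c "
from cell import arm
print(arm.sign_off())"
```

```text
the job is handed in; nothing more can be done
None
```

I handed the job in at about 22 s, no verdict shown: by my measurements the battery is home and the gripped whisk leans 39.7° with its coil about 14 mm inside the green mug's mouth, touching nothing, but I viewed 12 pictures against the limit of 10.

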